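Press the touch-latch of the narrow counter caddy and stand its lid open

ROBOT

A 6-joint arm with a two-finger parallel gripper is mounted at the origin on the work surface. World frame = base frame: x ahead of the robot, y to its left, z up, the work surface at z = 0. Lengths are in m, angles in degrees, forces in N, time in s.
With the tool pointing down it reaches from about 0.425 to 1.125 m from the base axis. Payload 14.9 kg.
Tool frame: the origin (TCP) lies midway between the tips of the shut fingers; the grasp point (between the pads) lies 19 mm behind it; z points along the fingers, y is the line along which they close (so a half turn about z gives the same grasp; the last joint's range is limited). The gripper opens to 91 mm and grips with 3 to 60 N. Pads are 32 mm wide; open, the fingers measure 118 mm over their backs; the gripper's body (76 mm by 178 mm) begins 60 mm behind the grasp point.
Start: joints at [67.535, 21.709, 99.362, -0, 58.929, -1.908], TCP at [0.246, 0.655, 0.183] pointing down, gripper open.
Joint ranges: [-158.91, 158.91], [-42.39, 125.64], [0.06, 152.35], [-60.88, 240.88], [17.5, 164.5], [-176.32, 176.32]. Speed limits (degrees/s): [108.29, 108.29, 136.94, 180, 180, 180].

INTERFACE

Orientations are given as a 3x3 rotation matrix whose columns are the frame's x, y, z axes.
In Python, from plant import status, cams, ticket gives the robot as it stands.
- The arm moves only by the tool servo_tool, never from a script. Its argument "targets" is a list that holds one entry, the list of rows, each a list of 7 numbers: the shift along the tool's x, y, z in cm, then the turn, a rotation vector about the tool's x, y, z in rad, then the opening, from -1 (shut) to 1 (fully open), so that 0 is half open. In form: [[[x, y, z, ax, ay, az, claw], ...]]. A call has 1 to 20 rows; each row shifts and turns the commanded pose from where the row before left it, along the tool's axes as they then stand; what a row does not reach is not made up. A row lasts 1/8 s, in which the tool goes at most 62.5 mm and 10.7 degrees, less where a joint would pass 70% of its speed; a pose out of reach is approached as far as the arm can. A call is refused whole if a number of a shift passes 6.25 or a number of a turn 0.188, either way. A call with a gripper value outside its range is refused whole. The fingers move at their own pace and stop on an object; the grip force is fixed at half the most. Time passes only in rows, so rows that do not move let the fingers close. It gives the time, the measured TCP pose, the force, the opening and the grip force at its end, in the units of the state.
- status.read_state(): the state, without advancing time (a new reading comes with each control period).
- cams.grab_frame(name): name is "scene" or "top" or "wrist"; returns a dict with "pixels" (400x640x3 uint8, red, green, blue), "depth" (400x640 float32, m along the optical axis (not along the pixel's ray), 0 where there is no reading), "fx", "fy", "cx", "cy" (pixels), "world_from_camera" (4x4, takes a point from camera to world coordinates). Camera axes: x right, y up, looking along -z (the intrinsics and any distortion apply to the point x, -y, -z); pixel columns grow to the right and rows downward; lengths in m; the calibration is good to about 2 mm. A picture is of the moment at which its call begins.
- ticket.finish_job(): hands the job in; it is judged then, once.
The state is a dict: "t": time; "qpos": joint angles; "joint_vel": joint speeds; "effort": joint torques, N m; "tcp_pos": TCP position; "eef_rot": TCP orientation; "wrist_force": force on the tool from outside, world axes, zero at the start; "wrist_torque": the same for the moment, N m; "grip_width": finger opening in m; "gripper_force": force on a finger pad.
Only numpy, scipy, OpenCV 4.12 (cv2) and the standard library are available. Lean on these libraries where they do the work, as an engineer would, in place of code of your own. Each camera call takes 0.05 s, during which the arm holds its last target. There are 200 camera calls.

TASK

Two wooden-lidded touch-latch caddies stand on the kitchen counter; open the narrow one ready for scraps. Press its lid down near the front edge until the catch lets go, take the fingers away so that the lid springs ajar by itself, then push the lid up and back with the fingers until it stands upright, and leave it so. Leave the wide caddy shut and do not move, pick up or knock the mill, jar and bowl.

Things in the scene. Friction and masses are not known exactly. Their poses are not given: they have to be found in the camera images.
- narrow_caddy: White box fixed to the counter, with a pale wooden lid: 140 mm deep (its x), 115 mm wide (its y), walls 120 mm high, lid top at 142 mm. The narrower of two caddies. Origin: centre of its underside. Its x axis points from the front (latch side, towards the robot) to the rear (hinge side), z up; yaw within 0.35 rad; it may stand left or right of the other.
- narrow_lid (a joint): Angle of the narrow lid, rad: 0 shut and latched, negative pressed down, positive as its front rises; stops at -0.06 and 1.75; upright is 1.57. Panel 140 x 115 x 12 mm, 0.08 kg. Once pressed and let go, a spring lifts it to about 0.6 (front edge some 80 mm up), no further. Stiff hinge: it stays at any angle where it is left; about 1 N at the edge pushes it on.
- narrow_press (a point): Press point on the narrow lid: centre of a flush round steel disc (22 mm) on the lid's top face, 20 mm behind the front edge, mid-width; moves with the lid. The catch lets go about 3 to 4 mm down (lid joint -0.03), at about 5 N; the stop is 7 mm down. The lid rises as the finger leaves it. Once released the catch does not engage again.
- narrow_edge (a point): Middle of the narrow lid's front edge face, mid-thickness, 140 mm from the hinge axis; moves with the lid. Under the lid hang or stand, off the middle: a steel strike (24 mm deep, 25 mm to the caddy's +y side, 23 mm behind the edge) and a 10 mm spring pin (40 mm to its -y side, 75 mm in front of the hinge), whose top stands at 180 mm once released.
- narrow_hinge (a point): Middle of the narrow lid's hinge axis: at the rear edge of the caddy (70 mm behind its centre), 130 mm above the counter, level with the shut lid's underside. The axis runs along the caddy's y. Does not move.
- wide_caddy: The other caddy, to be left shut: same build, materials, depth and heights, but 210 mm wide. Origin: centre of its underside; axes as for the narrow one.
- wide_lid (a joint): Angle of the wide caddy's lid, rad: 0 shut, positive open; same catch and spring.
- mill: Dark wooden pepper mill, 54 mm across at the foot, 143 mm tall, loose, to the left of the caddies. Origin: centre of its foot.
- jar: Glass jar with a wooden cap, 80 mm across, 120 mm high, loose, to the left of the caddies. Origin: centre of its underside.
- bowl: White bowl, 140 mm across, 55 mm high, loose, to the right of the caddies. Origin: centre of its underside.

How it is judged:
By the outcome, as a careful person would: the job done as asked, in the order asked, and still so for the second after the job is handed in, with the robot touching nothing.
It also fails if it takes over 48 s, if anything falls off the work surface, if the arm or the gripper's body presses on something with over 40 N, if the wrist force passes 120 N, or if a joint passes its speed limit or range.

## Working session

There is one attempt and no reset: what is moved stays moved. The work goes in short steps, Python scripts to look and compute and a tool call to move; the robot and the scene stay as the last step left them, time stands still between calls to the robot, and variables do not carry over. Pictures are saved under pics/ and viewed, at most 10 in all, crops included, and the job is handed in when it is done.

Besides the shell and the picture viewer there is one more tool, called after ">>>" as name([rows], argument=value, ...), one row to a line, values as JSON. servo_tool: Moves the arm, as the interface text tells. Its arguments: {"type":"object","properties":{"targets":{"type":"array"}},"required":["targets"]}

```bash
mkdir -p pics
python3 - <<'E'
from plant import status,cams
import cv2,numpy as np
s=status.read_state();print(s['t'],s['tcp_pos'],s['eef_rot'],s['grip_width'])
for n in('top','scene'):
    f=cams.grab_frame(n);cv2.imwrite(f'pics/{n}0.png',f['pixels'][...,::-1]);np.savez(f'{n}0.npz',**f)
    print(n,f['fx'],f['cx'],f['cy'],np.round(f['world_from_camera'],3).tolist())
E
```

```text
0.0 [0.24566833 0.65504342 0.18271892] [[-9.36314403e-01  3.51162649e-01 -3.63741152e-04]
 [ 3.51162838e-01  9.36313927e-01 -9.44437590e-04]
 [ 8.92469989e-06 -1.01202289e-03 -9.99999488e-01]] 0.09132537998148717
top 497.59088928403764 315.6096275912647 198.64061756128314 [[-0.01, 0.986, -0.164, 0.306], [-1.0, -0.009, 0.008, -0.02], [0.006, 0.164, 0.986, 1.687], [0.0, 0.0, 0.0, 1.0]]
scene 442.15887998534816 314.9070613925378 197.75448293765174 [[-0.69, -0.537, 0.485, 1.265], [0.724, -0.527, 0.445, 0.615], [0.017, 0.658, 0.753, 1.184], [0.0, 0.0, 0.0, 1.0]]
```

View pics/top0.png

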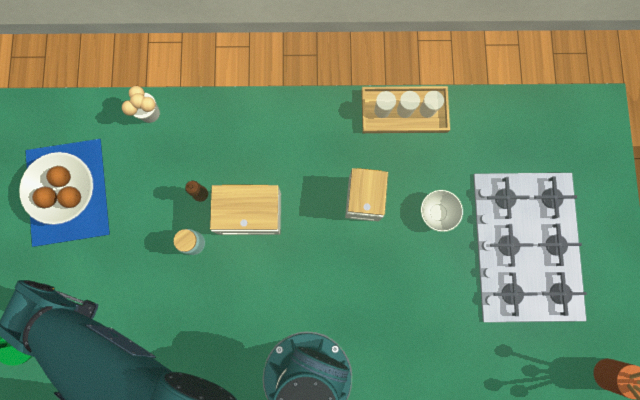

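View pics/scene0.png

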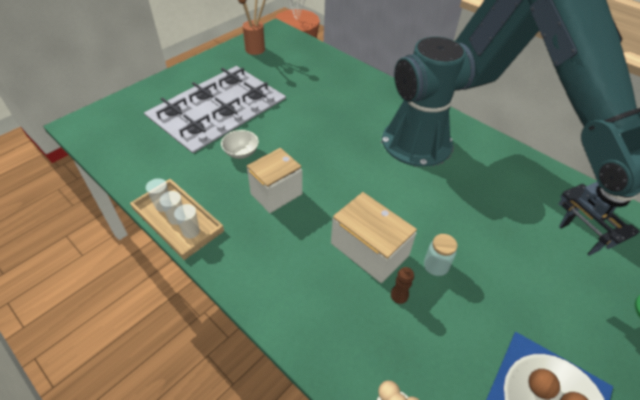

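The top view shows the narrow caddy at about px (367,194) with its press disc at (367,206). The wide caddy is at (245,208), the bowl at (442,211), and the mill and jar are left of the wide caddy. The scene view agrees.

```bash
cat > h.py <<'E'
import numpy as np,cv2
def ray(f,uv,z):
    uv=np.atleast_2d(uv).astype(float);M=f['world_from_camera']
    d=np.c_[(uv[:,0]-f['cx'])/f['fx'],-(uv[:,1]-f['cy'])/f['fy'],-np.ones(len(uv))]@M[:3,:3].T
    o=M[:3,3];return o+d*((z-o[2])/d[:,2])[:,None]
def cloud(f):
    v,u=np.mgrid[:400,:640];D=f['depth'];M=f['world_from_camera']
    p=np.stack([(u-f['cx'])/f['fx']*D,-(v-f['cy'])/f['fy']*D,-D],-1);return p@M[:3,:3].T+M[:3,3]
E
python3 - <<'E'
from h import *
for n,box in(('top',(340,160,395,225)),('scene',(240,140,310,195))):
    f=dict(np.load(n+'0.npz'));print(f.keys())
    x0,y0,x1,y1=box
    hsv=cv2.cvtColor(f['pixels'],cv2.COLOR_RGB2HSV)
    P=cloud(f)
    w=((hsv[...,0]>8)&(hsv[...,0]<28)&(hsv[...,1]>60)&(hsv[...,2]>110)).astype(np.uint8)
    m=np.zeros_like(w);m[y0:y1,x0:x1]=w[y0:y1,x0:x1]
    c=max(cv2.findContours(m,0,1)[0],key=cv2.contourArea)
    h=cv2.convexHull(c)
    W=ray(f,h[:,0],.142)[:,:2]
    r=cv2.minAreaRect((W*1000).astype(np.float32));print(n,r,np.round(cv2.boxPoints(r)))
    # disc: unsaturated within hull
    hm=np.zeros_like(w);cv2.fillConvexPoly(hm,h,1);hm=cv2.erode(hm,np.ones((3,3)))
    d=(hm>0)&(w==0);v,u=np.nonzero(d);print('disc',len(u),u.mean() if len(u) else 0,v.mean() if len(u) else 0, ray(f,[u.mean(),v.mean()],.142) if len(u) else '')
    print('height lid',np.median(P[hm>0][:,2]))
    # bowl, all tall points near
    q=P[(P[...,2]>.03)&(P[...,2]<.12)&(f['depth']>0)]
    b=q[(q[:,0]>.4)&(q[:,0]<.8)&(q[:,1]<-.3)&(q[:,1]>-.6)]
    if len(b): print('right things',b.min(0),b.max(0))
    q=P[(P[...,2]>.13)&(P[...,2]<.16)&(f['depth']>0)]
    b=q[(q[:,0]>.4)&(q[:,0]<.8)&(q[:,1]<.35)&(q[:,1]>-.05)]
    if len(b): print('wide lid',b.min(0),b.max(0))
E
```

```text
dict_keys(['pixels', 'depth', 'fx', 'fy', 'cx', 'cy', 'world_from_camera'])
top ((586.2625122070312, -195.81143188476562), (115.19580078125, 141.78582763671875), 83.6616439819336) [[ 509. -245.]
 [ 650. -261.]
 [ 663. -146.]
 [ 522. -131.]]
disc 36 366.75 206.38888888888889 [[ 0.53695387 -0.19211001  0.142     ]]
height lid 0.14224378942661464
right things [ 0.40637437 -0.59978297  0.03000234] [ 0.61233916 -0.38034976  0.06580852]
wide lid [0.46844214 0.08924985 0.13006475] [0.61854589 0.34827685 0.15398771]
dict_keys(['pixels', 'depth', 'fx', 'fy', 'cx', 'cy', 'world_from_camera'])
scene ((591.7572021484375, -197.50924682617188), (122.45553588867188, 151.0460968017578), 83.05165100097656) [[ 509. -249.]
 [ 659. -267.]
 [ 674. -146.]
 [ 524. -128.]]
disc 28 285.5 158.5 [[ 0.53492625 -0.19433452  0.142     ]]
height lid 0.14435193369830823
right things [ 0.41060924 -0.59990146  0.03000864] [ 0.61876235 -0.38130446  0.06203183]
wide lid [0.46652445 0.08511636 0.13042508] [0.62490243 0.34979722 0.15179547]
```

>>> servo_tool([
  [[0, 0, -6, 0, 0, -0.1235, -1], [0, 0, -6, 0, 0, -0.1235, -1], [-3.31, -4.16, 0, 0, 0, 0, -1], [-3.31, -4.16, 0, 0, 0, 0, -1], [-3.31, -4.16, 0, 0, 0, 0, -1], [-3.31, -4.16, 0, 0, 0, 0, -1], [-3.31, -4.16, 0, 0, 0, 0, -1], [-3.31, -4.16, 0, 0, 0, 0, -1], [-3.31, -4.16, 0, 0, 0, 0, -1], [-3.31, -4.16, 0, 0, 0, 0, -1], [-3.31, -4.16, 0, 0, 0, 0, -1], [-0.95, -4.82, 0, 0, 0, 0, -1], [-0.95, -4.82, 0, 0, 0, 0, -1], [-0.95, -4.82, 0, 0, 0, 0, -1], [-0.95, -4.82, 0, 0, 0, 0, -1], [-0.95, -4.82, 0, 0, 0, 0, -1], [-0.95, -4.82, 0, 0, 0, 0, -1], [-0.95, -4.82, 0, 0, 0, 0, -1], [-0.95, -4.82, 0, 0, 0, 0, -1], [0, 0, 0, 0, 0, 0, -1]],
])

```text
t: 2.6
tcp_pos: [0.5324, -0.1439, 0.303]
eef_rot: [[-0.993, 0.115, -0.001], [0.115, 0.993, -0.0], [0.001, -0.0, -1.0]]
wrist_force: [-0.1, 0.9, -0.2]
grip_width: 0.0004
gripper_force: 0.0
```

>>> servo_tool([
  [[-0.95, -4.67, 0, 0, 0, 0, -1], [0, 0, 3, 0, 0, 0, -1], [0, 0, 4, 0, 0, 0, -1], [0, 0, 4, 0, 0, 0, -1], [0, 0, 1.8, 0, 0, 0, -1], [0, 0, 0, 0, 0, 0, -1]],
])

```text
t: 3.35
tcp_pos: [0.5365, -0.1884, 0.1748]
eef_rot: [[-0.994, 0.111, -0.002], [0.111, 0.994, 0.001], [0.002, 0.001, -1.0]]
wrist_force: [0.2, 0.5, 0.8]
grip_width: 0.0007
gripper_force: 0.0
```

Run:
```python
from plant import cams
import cv2,numpy as np
a=cams.grab_frame('wrist');b=cams.grab_frame('top')
np.savez('w1.npz',**a)
t=cv2.resize(b['pixels'][150:250,310:470],(640,400),interpolation=3)
cv2.imwrite('pics/a1.png',cv2.resize(np.hstack([a['pixels'],t]),(800,250))[...,::-1])
```

```text
(no output)
```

View pics/a1.png

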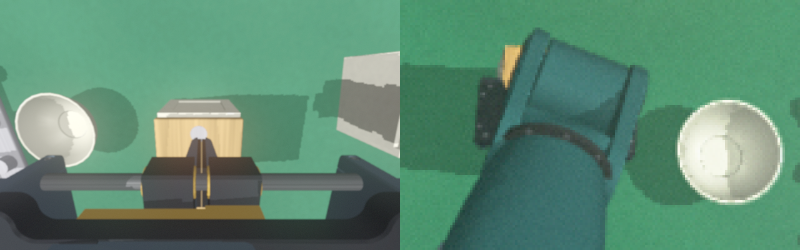

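The wrist view shows the disc at (199,131), in line with the fingers, and the front wall above it. The bowl and the wide caddy are clear, so I press now.

>>> servo_tool([
  [[0, -0.2, 2.2, 0, 0, 0, -1], [0, 0, 0.6, 0, 0, 0, -1], [0, 0, 0.3, 0, 0, 0, -1], [0, 0, 0.3, 0, 0, 0, -1], [0, 0, 0.2, 0, 0, 0, -1], [0, 0, 0.1, 0, 0, 0, -1], [0, 0, 0, 0, 0, 0, -1]],
])

```text
t: 4.32
tcp_pos: [0.5366, -0.191, 0.1384]
eef_rot: [[-0.994, 0.112, -0.0], [0.112, 0.994, 0.0], [0.0, 0.0, -1.0]]
wrist_force: [0.0, 0.4, 0.2]
grip_width: 0.0002
gripper_force: 0.0
```

>>> servo_tool([
  [[0, 0, 0.1, 0, 0, 0, -1], [0, 0, 0, 0, 0, 0, -1]],
])

```text
t: 4.58
tcp_pos: [0.5366, -0.191, 0.1373]
eef_rot: [[-0.994, 0.112, -0.0], [0.112, 0.994, 0.0], [0.0, -0.0, -1.0]]
wrist_force: [0.6, -1.0, -0.2]
grip_width: 0.0002
gripper_force: 0.0
```

>>> servo_tool([
  [[0, 0, 0.1, 0, 0, 0, -1], [0, 0, 0, 0, 0, 0, -1]],
])

```text
t: 4.82
tcp_pos: [0.5366, -0.191, 0.1363]
eef_rot: [[-0.994, 0.112, -0.0], [0.112, 0.994, 0.0], [0.0, 0.0, -1.0]]
wrist_force: [0.5, 0.3, -0.1]
grip_width: 0.0001
gripper_force: 0.0
```

Run:
```python
from plant import cams
import cv2,numpy as np
a=cams.grab_frame('wrist');b=cams.grab_frame('scene');np.savez('w2.npz',**a)
t=cv2.resize(b['pixels'][120:220,210:370],(640,400),interpolation=3)
cv2.imwrite('pics/a2.png',cv2.resize(np.hstack([a['pixels'],t]),(800,250))[...,::-1])
from h import *
P=cloud(a);v=a['pixels']
for r in range(150,290,10): print(r,np.round(P[r,270],4),np.round(P[r,320],4))
```

```text
150 [ 0.4942 -0.2453  0.0007] [ 0.5003 -0.1903  0.002 ]
160 [ 0.5051 -0.247   0.0015] [ 5.117e-01 -1.916e-01 -2.000e-04]
170 [ 0.51   -0.2418  0.0374] [ 0.5186 -0.1923  0.022 ]
180 [ 0.5109 -0.2345  0.0816] [ 0.5186 -0.1919  0.0691]
190 [ 0.5112 -0.2287  0.1166] [ 0.5156 -0.1912  0.1163]
200 [ 0.518  -0.2292  0.1205] [ 0.522  -0.1919  0.1211]
210 [ 0.5188 -0.2256  0.1425] [ 0.5227 -0.1918  0.1422]
220 [ 0.5257 -0.2266  0.1434] [ 0.529  -0.1925  0.1448]
230 [ 0.533  -0.2278  0.1434] [ 0.522  -0.1915  0.1797]
240 [ 0.5409 -0.2293  0.1422] [ 0.5219 -0.1914  0.1934]
250 [ 0.5478 -0.2302  0.1436] [ 0.5217 -0.1913  0.2055]
260 [ 0.498  -0.203   0.2576] [ 0.5217 -0.1912  0.2156]
270 [ 0.4981 -0.2021  0.2633] [ 0.5226 -0.1912  0.2227]
280 [ 0.4979 -0.2011  0.2689] [ 0.4572 -0.1829  0.3382]
```

View pics/a2.png

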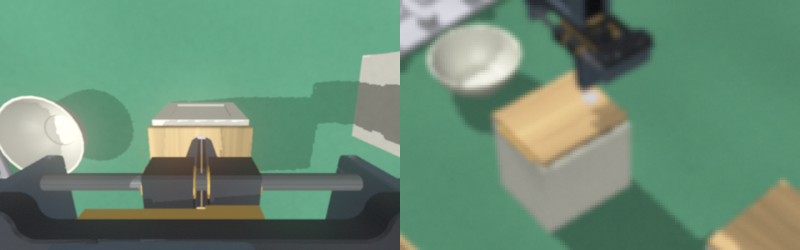

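The scene crop shows the lid still flat and the disc visible at (591,97) just beside the fingertip. With no force reading, the tip hasn't pressed yet. I go on down in small steps.

>>> servo_tool([
  [[0, 0, 0.1, 0, 0, 0, -1], [0, 0, 0.05, 0, 0, 0, -1], [0, 0, 0, 0, 0, 0, -1]],
])

```text
t: 5.3
tcp_pos: [0.5366, -0.191, 0.1348]
eef_rot: [[-0.994, 0.112, -0.0], [0.112, 0.994, 0.0], [0.0, 0.0, -1.0]]
wrist_force: [0.5, -0.1, -0.1]
grip_width: 0.0001
gripper_force: 0.0
```

Run:
```python
from h import *
from plant import status,cams
s=status.read_state();print(s['wrist_force'],s['wrist_torque'],s['effort'],s['tcp_pos'])
a=cams.grab_frame('wrist');P=cloud(a)
for c in (300,312,316,328):
  for r in range(214,234,2): print(c,r,np.round(P[r,c],4),a['pixels'][r,c])
b=cams.grab_frame('scene');Q=cloud(b)
m=(abs(Q[...,0]-.586)<.05)&(abs(Q[...,1]+.196)<.045)&(Q[...,2]>.12)&(Q[...,2]<.16)
q=Q[m];A=np.c_[q[:,0]-.586,q[:,1]+.196,np.ones(len(q))];print('lid plane',np.linalg.lstsq(A,q[:,2],rcond=None)[0],len(q))
f=dict(np.load('scene0.npz'));Q=cloud(f);q=Q[m];A=np.c_[q[:,0]-.586,q[:,1]+.196,np.ones(len(q))];print('before',np.linalg.lstsq(A,q[:,2],rcond=None)[0])
```

```text
[ 0.5189759  -0.0627255  -0.09470233] [ 0.00032584  0.03125554 -0.0084564 ] [-2.26758246e-03 -5.95365858e+01 -3.82612681e+01 -4.27700335e-02
  5.37464395e-02 -1.18279394e-05] [ 0.53660318 -0.19099081  0.13481417]
300 214 [ 0.5234 -0.2055  0.1428] [241 214 163]
300 216 [ 0.5246 -0.2056  0.1434] [241 214 163]
300 218 [ 0.5263 -0.2059  0.1427] [241 215 163]
300 220 [ 0.5279 -0.2062  0.1422] [241 215 163]
300 222 [ 0.5292 -0.2063  0.1426] [241 214 162]
300 224 [ 0.5309 -0.2066  0.1419] [241 214 163]
300 226 [ 0.5319 -0.2066  0.1432] [240 214 163]
300 228 [ 0.5338 -0.207   0.142 ] [240 214 162]
300 230 [ 0.535  -0.2071  0.1426] [240 214 162]
300 232 [ 0.5366 -0.2073  0.1424] [240 213 161]
312 214 [ 0.524  -0.1974  0.1437] [245 218 165]
312 216 [ 0.5258 -0.1976  0.1426] [245 219 166]
312 218 [ 0.5271 -0.1978  0.1428] [241 216 164]
312 220 [ 0.5286 -0.198   0.1428] [197 175 140]
312 222 [ 0.5197 -0.196   0.1703] [118 109 103]
312 224 [ 0.5203 -0.196   0.1719] [110  99  97]
312 226 [ 0.5198 -0.1958  0.1765] [106  97  92]
312 228 [ 0.5201 -0.1958  0.1786] [107  98  94]
312 230 [ 0.52   -0.195
[... 414 characters left out ...]
28 [ 0.5203 -0.1935  0.1789] [101  88  80]
316 230 [ 0.5197 -0.1934  0.1831] [101  88  80]
316 232 [ 0.5207 -0.1935  0.1836] [99 86 76]
328 214 [ 0.5253 -0.1867  0.1433] [240 214 162]
328 216 [ 0.5273 -0.1869  0.1417] [240 213 162]
328 218 [ 0.5284 -0.187   0.1427] [233 208 163]
328 220 [ 0.5293 -0.1871  0.1441] [198 189 183]
328 222 [ 0.5222 -0.1868  0.1665] [155 152 152]
328 224 [ 0.5224 -0.1868  0.1691] [102  92  85]
328 226 [ 0.5224 -0.1869  0.1725] [102  91  83]
328 228 [ 0.5223 -0.187   0.1756] [99 87 78]
328 230 [ 0.5221 -0.187   0.1792] [98 85 76]
328 232 [ 0.5221 -0.187   0.1821] [96 83 75]
lid plane [-0.00657082 -0.00453333  0.14447173] 572
before [0.52399131 0.75309659 0.14394243]
```

Run:
```python
from h import *
from plant import status,cams
b=cams.grab_frame('scene');M=np.linalg.inv(b['world_from_camera'])
for z in(.135,.142,.15,.165):
    p=M@[.5366,-.191,z,1];print(z,b['cx']+b['fx']*p[0]/-p[2],b['cy']-b['fy']*p[1]/-p[2])
f=dict(np.load('w1.npz'));P=cloud(f)
for n,T in(('w1',.1748),('w2',.1363)):
    f=dict(np.load(n+'.npz'));P=cloud(f);q=P[(P[...,2]>T-.02)&(abs(P[...,0]-.5366)<.03)&(abs(P[...,1]+.19)<.01)&(P[...,2]>.146)]
    print(n,np.round(q[np.argsort(q[:,2])][:6],4))
t=np.hstack([cv2.resize(b['pixels'][135:175,262:314],(520,400),interpolation=cv2.INTER_NEAREST)])
cv2.imwrite('pics/a3.png',t[...,::-1])
Q=cloud(b)
for r in range(146,164,2):print(r,[tuple(np.round(Q[r,c]*1000).astype(int).tolist()) for c in (281,284,287)])
```

```text
0.135 285.8945551168492 160.71726595566616
0.142 285.8271094281911 159.22516709105662
0.15 285.7494446326702 157.50699124434874
0.165 285.6021184799272 154.24769936655832
w1 [[ 0.5225 -0.186   0.2052]
 [ 0.5223 -0.1866  0.2055]
 [ 0.5214 -0.1823  0.2055]
 [ 0.5223 -0.1854  0.2058]
 [ 0.5223 -0.1848  0.2058]
 [ 0.5223 -0.1842  0.2062]]
w2 [[ 0.5223 -0.1916  0.1664]
 [ 0.522  -0.1928  0.1668]
 [ 0.5226 -0.1868  0.1669]
 [ 0.5223 -0.1892  0.167 ]
 [ 0.5204 -0.1944  0.167 ]
 [ 0.5204 -0.1938  0.1671]]
146 [(552, -195, 209), (552, -180, 219), (578, -137, 264)]
148 [(554, -193, 203), (549, -184, 206), (539, -180, 202)]
150 [(554, -193, 194), (550, -183, 198), (537, -183, 190)]
152 [(552, -196, 182), (552, -181, 192), (538, -183, 181)]
154 [(552, -197, 173), (549, -185, 178), (534, -187, 167)]
156 [(540, -211, 146), (534, -202, 148), (523, -199, 142)]
158 [(544, -207, 142), (542, -194, 149), (532, -190, 145)]
160 [(554, -196, 147), (548, -187, 149), (540, -182, 147)]
162 [(556, -194, 141), (554, -182, 147), (547, -175, 147)]
```

View pics/a3.png

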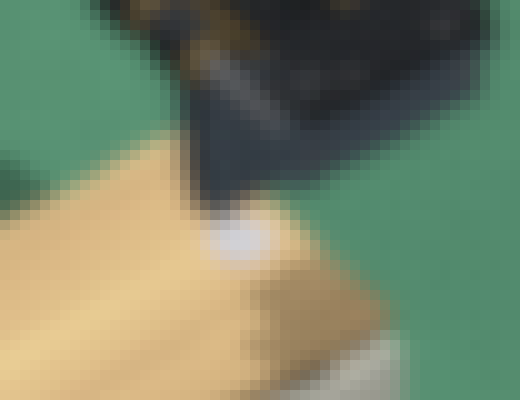

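Both cameras show the real fingertip some 25–30 mm above the reported TCP: the tip edge is at about (215,215) in the crop and the disc is uncovered at (240,240). So I keep going down, guided by force.

>>> servo_tool([
  [[0, 0, 0.5, 0, 0, 0, -1], [0, 0, 0.5, 0, 0, 0, -1], [0, 0, 0.4, 0, 0, 0, -1], [0, 0, 0, 0, 0, 0, -1]],
])

```text
t: 5.95
tcp_pos: [0.5363, -0.1909, 0.1204]
eef_rot: [[-0.994, 0.112, -0.001], [0.112, 0.994, 0.0], [0.001, 0.0, -1.0]]
wrist_force: [-0.9, -0.3, 0.3]
grip_width: 0.0006
gripper_force: 0.0
```

>>> servo_tool([
  [[0, 0, 0.3, 0, 0, 0, -1], [0, 0, 0, 0, 0, 0, -1]],
])

```text
t: 6.2
tcp_pos: [0.5365, -0.191, 0.1177]
eef_rot: [[-0.994, 0.112, -0.0], [0.112, 0.994, 0.0], [0.0, 0.0, -1.0]]
wrist_force: [0.2, -0.4, 0.0]
grip_width: 0.0005
gripper_force: 0.0
```

>>> servo_tool([
  [[0, 0, 0.2, 0, 0, 0, -1], [0, 0, 0, 0, 0, 0, -1]],
])

```text
t: 6.45
tcp_pos: [0.5365, -0.191, 0.1158]
eef_rot: [[-0.994, 0.112, -0.0], [0.112, 0.994, 0.0], [0.0, 0.0, -1.0]]
wrist_force: [0.4, 0.8, -0.1]
grip_width: 0.0003
gripper_force: 0.0
```

>>> servo_tool([
  [[0, 0, 0.2, 0, 0, 0, -1], [0, 0, 0, 0, 0, 0, -1]],
])

```text
t: 6.7
tcp_pos: [0.5365, -0.191, 0.1137]
eef_rot: [[-0.994, 0.112, -0.0], [0.112, 0.994, 0.0], [0.0, 0.0, -1.0]]
wrist_force: [0.5, 0.2, 0.9]
grip_width: 0.0003
gripper_force: 0.0
```

>>> servo_tool([
  [[0, 0, 0.15, 0, 0, 0, -1], [0, 0, 0, 0, 0, 0, -1]],
])

```text
t: 6.95
tcp_pos: [0.5365, -0.191, 0.1122]
eef_rot: [[-0.994, 0.112, -0.0], [0.112, 0.994, 0.0], [0.0, 0.0, -1.0]]
wrist_force: [0.1, -0.3, 0.5]
grip_width: 0.0006
gripper_force: 0.0
```

>>> servo_tool([
  [[0, 0, 0.15, 0, 0, 0, -1], [0, 0, 0, 0, 0, 0, -1]],
])

```text
t: 7.2
tcp_pos: [0.5366, -0.191, 0.1109]
eef_rot: [[-0.994, 0.112, -0.0], [0.112, 0.994, -0.0], [0.0, -0.0, -1.0]]
wrist_force: [-1.7, -0.3, 3.7]
grip_width: 0.0004
gripper_force: 1.7
```

>>> servo_tool([
  [[0, 0, 0.15, 0, 0, 0, -1], [0, 0, 0.1, 0, 0, 0, -1], [0, 0, 0, 0, 0, 0, -1]],
])

```text
t: 7.58
tcp_pos: [0.5364, -0.191, 0.1086]
eef_rot: [[-0.994, 0.112, -0.0], [0.112, 0.994, 0.0], [0.0, -0.0, -1.0]]
wrist_force: [-3.9, 0.5, 7.7]
grip_width: 0.0004
gripper_force: 3.7
```

>>> servo_tool([
  [[0, 0, 0.15, 0, 0, 0, -1], [0, 0, 0, 0, 0, 0, -1]],
])

```text
t: 7.82
tcp_pos: [0.5364, -0.191, 0.107]
eef_rot: [[-0.994, 0.112, -0.001], [0.112, 0.994, 0.0], [0.001, 0.0, -1.0]]
wrist_force: [-4.4, 0.7, 6.4]
grip_width: 0.0004
gripper_force: 3.4
```

>>> servo_tool([
  [[0, 0, 0.05, 0, 0, 0, -1], [0, 0, 0, 0, 0, 0, -1], [0, 0, -4, 0, 0, 0, -1], [0, 0, -5, 0, 0, 0, -1], [0, 0, -4, 0, 0, 0, -1], [3, 0, -2, 0, 0, 0, -1], [3, 0, 0, 0, 0, 0, -1], [3, 0, 0, 0, 0, 0, -1], [0, 0, 0, 0, 0, 0, -1]],
])

```text
t: 8.95
tcp_pos: [0.4459, -0.1807, 0.2564]
eef_rot: [[-0.994, 0.112, 0.0], [0.112, 0.994, -0.0], [-0.0, -0.0, -1.0]]
wrist_force: [0.5, -0.4, -0.1]
grip_width: 0.0006
gripper_force: 0.0
```

```bash
cat > lid.py <<'E'
from h import *
from plant import cams,status
import sys
s=status.read_state();print(s['t'],s['tcp_pos'],s['wrist_force'])
d=np.array([.9938,-.1115,0]);y=np.array([.1115,.9938,0]);c=np.array([.586,-.196,0])
ims=[]
for n in('top','scene','wrist'):
    b=cams.grab_frame(n);Q=cloud(b)-c;hsv=cv2.cvtColor(b['pixels'],cv2.COLOR_RGB2HSV)
    m=(hsv[...,0]>8)&(hsv[...,0]<28)&(hsv[...,1]>60)&(hsv[...,2]>80)&(b['depth']>0)
    X=Q@d-.07;Y=Q@y;Z=Q[...,2]-.13
    m&=(abs(Y)<.05)&(X>-.15)&(X<.05)&(Z>.0)&(Z<.17)
    if m.sum()<20: print(n,'few');ims.append(b['pixels']);continue
    x,z=X[m],Z[m];A=np.c_[x,z]-[x.mean(),z.mean()];v=np.linalg.svd(A,full_matrices=False)[2][0]
    print(n,m.sum(),'ang',np.arctan2(v[1],-v[0])%np.pi,'x',x.min(),x.max(),'z',z.min()+.13,z.max()+.13)
    ims.append(b['pixels'])
t=cv2.resize(ims[1][90:250,180:436],(640,400),interpolation=3)
w=ims[2]
cv2.imwrite('pics/'+sys.argv[1],cv2.resize(np.hstack([t,w]),(800,250))[...,::-1])
E
python3 lid.py b1.png
```

```text
8.95 [ 0.44591226 -0.18074727  0.25636529] [ 0.51744839 -0.40878112 -0.08949394]
top 904 ang 0.6135125575492153 x -0.11306449369489574 0.007358235162754689 z 0.13511980447304173 0.22442511257656106
scene 1031 ang 0.6216315717164873 x -0.10834702863103184 0.00944281616817956 z 0.13095025939164384 0.22694411494725086
wrist 28 ang 0.6471694385164559 x -0.06426879016230912 -0.059322760570546446 z 0.18892698525753215 0.19324543658275173
```

View pics/b1.png

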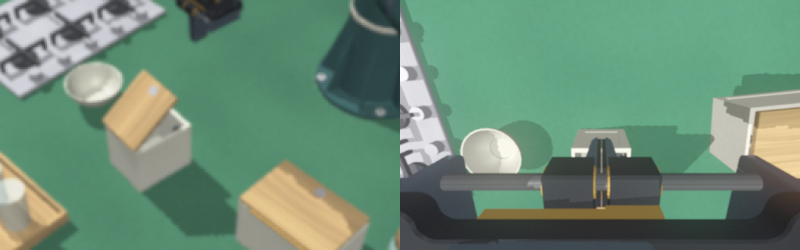

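The lid has sprung ajar to about 0.61 rad, standing raised at (140,110) in the left half. The fingers are clear and the wide lid is still shut. I bring the fingers down in front of the lid, then forward to its edge.

>>> servo_tool([
  [[0, -0.4, 4.8, 0, 0, 0, -1], [0, -0.4, 4.8, 0, 0, 0, -1], [-3, 0, 0, 0, 0, 0, -1], [-3, 0, 0, 0, 0, 0, -1], [-1, 0, 0, 0, 0, 0, -1], [0, 0, 0, 0, 0, 0, -1]],
])

```text
t: 9.85
tcp_pos: [0.516, -0.1966, 0.16]
eef_rot: [[-0.994, 0.111, -0.001], [0.111, 0.994, 0.0], [0.001, 0.0, -1.0]]
wrist_force: [-0.0, 0.9, 0.4]
grip_width: 0.0005
gripper_force: 0.0
```

>>> servo_tool([
  [[-0.6, 0, 0, 0, 0, 0, -1], [-0.6, 0, 0, 0, 0, 0, -1], [-0.8, 0, -0.9, 0, 0, 0, -1], [0, 0, 0, 0, 0, 0, -1]],
])

```text
t: 10.35
tcp_pos: [0.5341, -0.1988, 0.1702]
eef_rot: [[-0.994, 0.111, -0.004], [0.111, 0.994, 0.001], [0.004, 0.0, -1.0]]
wrist_force: [-17.1, 2.0, 14.3]
grip_width: 0.0006
gripper_force: 8.4
```

The reaction of (-17, +14) N points along the lid towards the hinge, so the edge is jamming by friction. I back off slightly and measure the lid.

>>> servo_tool([
  [[0.3, 0, 0, 0, 0, 0, -1], [0, 0, 0, 0, 0, 0, -1]],
])

```text
t: 10.6
tcp_pos: [0.5327, -0.1987, 0.1695]
eef_rot: [[-0.994, 0.112, 0.0], [0.112, 0.994, -0.0], [-0.0, -0.0, -1.0]]
wrist_force: [0.3, -0.1, 0.2]
grip_width: 0.0002
gripper_force: 0.0
```

```bash
python3 lid.py b2.png
```

```text
10.6 [ 0.53268643 -0.19866731  0.16948676] [ 0.29988072 -0.09889256  0.19839949]
top 126 ang 0.7205830795485424 x -0.07185104605944073 0.006026988887418552 z 0.1374980737476168 0.21098190725224608
scene 1029 ang 0.7390825698303436 x -0.1490310799814139 0.009524420857396049 z 0.13114260221026353 0.29952619844553297
wrist 442 ang 0.865367142569383 x -0.14998239575594985 -0.0482106582585209 z 0.19038569494298574 0.29996501610703297
```

View pics/b2.png

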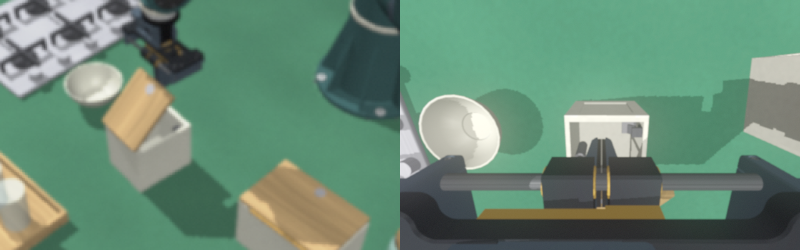

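The lid is already at about 0.7 rad and contact is now light. I follow the arc.

>>> servo_tool([
  [[-0.5, 0, -0.5, 0, 0, 0, -1], [-0.5, 0, -0.5, 0, 0, 0, -1], [-0.5, 0, -0.5, 0, 0, 0, -1], [-0.55, 0, -0.45, 0, 0, 0, -1], [-0.6, 0, -0.4, 0, 0, 0, -1], [-0.55, 0, -0.4, 0, 0, 0, -1], [0, 0, 0, 0, 0, 0, -1]],
])

```text
t: 11.62
tcp_pos: [0.5651, -0.2023, 0.1972]
eef_rot: [[-0.994, 0.111, 0.001], [0.111, 0.994, -0.0], [-0.001, -0.0, -1.0]]
wrist_force: [-0.2, -0.1, 0.8]
grip_width: 0.0003
gripper_force: 0.0
```

>>> servo_tool([
  [[-0.6, 0, -0.35, 0, 0, 0, -1], [-0.6, 0, -0.35, 0, 0, 0, -1], [-0.65, 0, -0.3, 0, 0, 0, -1], [-0.65, 0, -0.3, 0, 0, 0, -1], [-0.65, 0, -0.25, 0, 0, 0, -1], [-0.65, 0, -0.2, 0, 0, 0, -1], [-0.7, 0, -0.15, 0, 0, 0, -1], [-0.7, 0, -0.1, 0, 0, 0, -1], [0, 0, 0, 0, 0, 0, -1]],
])

```text
t: 12.75
tcp_pos: [0.6167, -0.208, 0.2168]
eef_rot: [[-0.994, 0.111, 0.0], [0.111, 0.994, -0.0], [-0.0, -0.0, -1.0]]
wrist_force: [0.1, -0.3, -0.5]
grip_width: 0.0001
gripper_force: 0.0
```

```bash
python3 lid.py b3.png
```

```text
12.75 [ 0.61669179 -0.20803846  0.21683939] [ 0.11891011 -0.28896158 -0.48247739]
top few
scene 697 ang 1.4013748743019685 x -0.02233895483207262 0.014085908151122775 z 0.13375785432844167 0.2771114522514513
wrist 1086 ang 1.4259478969642716 x -0.05502329632956191 0.0024519574378346898 z 0.13021259574487232 0.2852672639682846
```

View pics/b3.png

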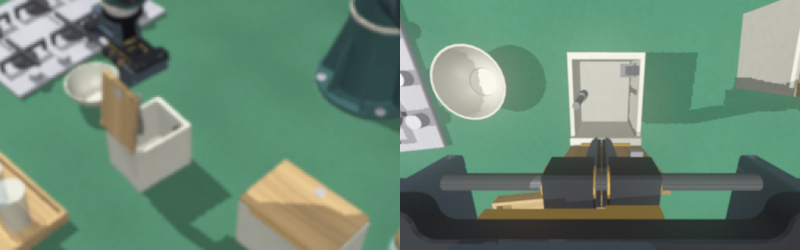

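The lid stands at about 1.40 rad at (120,110), with the fingers on its underside. I make the last push.

>>> servo_tool([
  [[-0.6, 0, -0.1, 0, 0, 0, -1], [-0.6, 0, -0.1, 0, 0, 0, -1], [-0.6, 0, 0, 0, 0, 0, -1], [-0.5, 0, 0, 0, 0, 0, -1], [0, 0, 0, 0, 0, 0, -1]],
])

```text
t: 13.52
tcp_pos: [0.6394, -0.2106, 0.2187]
eef_rot: [[-0.994, 0.111, 0.0], [0.111, 0.994, -0.0], [-0.0, 0.0, -1.0]]
wrist_force: [-0.3, -0.0, -0.1]
grip_width: 0.0007
gripper_force: 0.0
```

```bash
python3 lid.py b4.png
```

```text
13.525 [ 0.63941104 -0.21055015  0.21873516] [-0.26833646 -0.01604102 -0.06238688]
top few
scene 538 ang 1.5587364371873103 x 0.00018203684215110927 0.0175544156672892 z 0.13558912449470473 0.27645122015248524
wrist 3465 ang 1.567953744335824 x -0.031964440479102164 0.01509337488912818 z 0.1309911776875311 0.2899685278276283
```

>>> servo_tool([
  [[0.5, 0, 0, 0, 0, 0, -1], [2, 0, 0, 0, 0, 0, -1], [3, 0, 0, 0, 0, 0, -1], [4, 0, 0, 0, 0, 0, -1], [4, 0, -2, 0, 0, 0, -1], [3, 0, -4, 0, 0, 0, -1], [0, 0, 0, 0, 0, 0, -1], [0, 0, 0, 0, 0, 0, -1]],
])

```text
t: 14.68
tcp_pos: [0.475, -0.1921, 0.2786]
eef_rot: [[-0.994, 0.112, 0.0], [0.112, 0.994, -0.0], [-0.0, -0.0, -1.0]]
wrist_force: [0.0, -0.3, -1.0]
grip_width: 0.0003
gripper_force: 0.0
```

```bash
python3 lid.py b5.png
```

```text
14.675 [ 0.4750156  -0.19210808  0.27860399] [ 0.02075231 -0.29014098 -0.96380279]
top 486 ang 1.6222722216298624 x -0.004686815858182286 0.014676648071696524 z 0.1300200126583151 0.27952930195803294
scene 534 ang 1.5636593535210765 x 0.004102146283953972 0.017767936261783995 z 0.13523823260281254 0.2786079340395031
wrist 28 ang 1.2374374462063131 x 0.0022529518471885307 0.004436563887843026 z 0.16668296304059588 0.17032495890263105
```

View pics/b5.png

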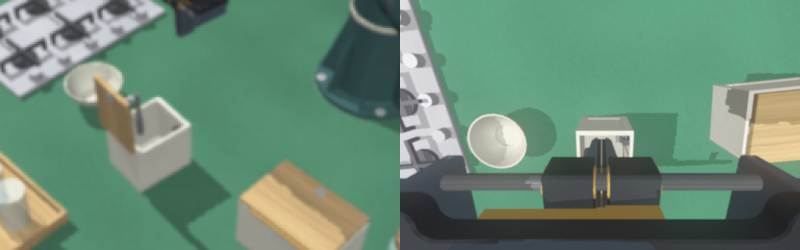

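The narrow lid stands upright at about 1.57 rad at (115,113). The wide lid is shut, the bowl hasn't moved and the robot is clear of everything.

```bash
python3 -c "
from plant import ticket;print(ticket.finish_job())"
```

```text
the job is handed in; nothing more can be done
None
```

The narrow caddy's lid was pressed, sprang ajar by itself and was pushed to upright (about 1.57 rad in the cameras); the wide caddy stayed shut, the arm kept clear of the mill, jar and bowl, and the job was handed in at about 15 s.

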